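# Hang the key-fob tray in the notch of the crate's rail

## Robot

A 7-joint arm with a two-finger parallel gripper is mounted at the origin on a cart in front of the work surface, level with it; the furniture and walls round the work are solid. World frame = base frame: x ahead of the robot, y to its left, z up, the work surface at z = 0. Lengths are in mm, angles in rad, forces in N, time in s.
With the tool pointing down it reaches from about 400 to 850 mm from the base axis. Payload 10.4 kg.
Tool frame: the origin (TCP) lies on the front face of the gripper's body, between the roots of the fingers; the fingertips stand arm.finger_overhang ahead of it and the grasp point (between the pads) lies 54 mm ahead of it (arm.finger_overhang is the distance from the TCP to the fingertips, in mm); z points along the fingers, y is the line along which they close (so a half turn about z gives the same grasp; the last joint's range is limited). The gripper opens to 85 mm and grips with 20 to 120 N. Pads are 22 mm wide; open, the fingers measure 114 mm over their backs; the gripper's body (76 mm by 85 mm) begins 54 mm behind the grasp point. The pads swing forward as they close: fully open they stand 13 mm farther back than shut.
Start: joints at [1.309, 0.332, -0.065, 1.46, 0.022, 1.35, -0.088], TCP at [147.853, -607.275, 303.938] pointing down, gripper open.
Joint ranges: [-2.6, 2.6], [-0.5, 2.12], [-1.47, 1.34], [0.16, 2.42], [-1.27, 4.41], [0.06, 2.06], [-2.6, 2.6]. Speed limits (rad/s): [2.22, 2.22, 2.79, 2.79, 3.14, 3.14, 3.14].

## Interface

Orientations are given as a unit quaternion [w, x, y, z].
In Python, from rig import monitor, cams, hand_in, arm gives the robot as it stands.
- The arm moves only by the tool step_arm, never from a script. Its argument "increments" is a list of rows, each an object with "jaw": the closure, from 0 (fully open) to 1 (shut); "dp": the shift along the world's x, y, z each as a share of 15 cm, from -1 to 1, a list of three; "turn": the turn, a rotation vector about the world's x, y, z each as a share of 90 degrees, from -1 to 1, a list of three. A call has 1 to 10 rows; each row is the pose to reach, as a shift and turn from the pose commanded when the call began; what a row does not reach only later rows make up. A row lasts 1/10 s, in which the tool goes at most 50 mm and 8.59 degrees, less where a joint would pass 70% of its speed; a pose out of reach is approached as far as the arm can. A call with a number of a shift or a turn outside -1 to 1 is refused whole. A call with a gripper value outside its range is refused whole. The fingers move at their own pace and stop on an object; "grip_force" is the grip in N (left out, the last holds). Time passes only in rows, so rows that repeat a pose let the fingers close. It gives the time, the measured TCP pose, the force, the opening and the grip force at its end, in the units of the state.
- monitor.state(): the state, without advancing time (a new reading comes with each control period).
- cams.grab_frame(name): name is "scene" or "top"; returns (picture, depth): 384x512x3 uint8, red, green, blue; 384x512 float32, mm along the optical axis (not along the pixel's ray), 0 where there is no reading.
- cams.calibration(name): a dict with "intrinsics" (3x3 intrinsics, pixels), "k1" (the pictures are not rectified: a ray, as slopes to the right and down, at radius r is drawn at 1 + k1 r^2 times it, then the intrinsics apply), "R" (3x3) and "t" (3): a world point X has camera coordinates R X + t. Camera axes: x right, y down, z forward; pixel columns grow to the right and rows downward; lengths in mm; the calibration is good to about 2 mm. A picture is of the moment at which its call begins. calibration takes no time and is no camera call.
- hand_in(): hands the job in; it is judged then, once.
The state is a dict: "clock": time; "joint_pos": joint angles; "dq": joint speeds; "joint_torque": joint torques, N m; "tool_pos": TCP position; "eef_rot": TCP orientation; "force": force on the tool from outside, world axes, zero at the start; "ft_torque": the same for the moment, N m; "grip_width": finger opening in mm; "grip_force": force on a finger pad.
Only numpy, scipy, OpenCV 4.12 (cv2) and the standard library are available. Lean on these libraries where they do the work, as an engineer would, in place of code of your own. Each camera call takes 0.05 s, during which the arm holds its last target. There are 200 camera calls.

## Task

Pick up the little key-fob tray by its board handle, hang its steel hook over the aluminium rail on the front rim of the display crate, and slide it along the rail until the hook drops fully down into the rail's one notch, so that it cannot wander. Then let go and leave it hanging there with both key fobs still in it. Go gently: do not force the hook, do not shove the crate, keep the tray upright and leave the other things alone.

Things in the scene. Friction and masses are not known exactly. Their poses are not given: they have to be found in the camera images.
- tray: Hook-on tray: open pale wooden box, 60 (x) x 140 (y) x 40 mm high, about 0.2 to 0.3 kg, two compartments, a brown carrying board standing up between them, a bent steel strap hook at its back (+x side). Origin: centre of its underside; z up, y along its length. Two thin cork pads low on its back lean on the crate when it hangs.
- tray_grip (a point): Where to hold the tray: centre of the grip part of its carrying board, 68 mm above the tray's underside. The board here is 12 mm thick (tray y) and 44 mm long (tray x); its rounded top is 18 mm higher, the box walls end 28 mm lower. Fingers go down on both sides of it, closing along tray y. Axes as the tray's.
- tray_hook (a point): Middle of the underside of the hook's top plate, the face that rests on the rail: 42 mm in +x from tray_grip and 4 mm higher. The strap is 40 mm wide (y). The mouth below is 18 mm wide (x: 9 mm either side), open downward; behind it (+x) a 3 mm tongue hangs to 33 mm below this point, its tip bent outward, reaching 15 mm in +x of it. Axes as the tray's.
- crate: Brown wooden display crate, loose but heavy (2.6 kg), 96 (x) x 220 (y) mm, walls 98 mm high; toy houses and towers stand in it, 20 mm or more behind its front wall. Origin: centre of its underside; z up, front wall on its -x side, y along it. On the front wall sits an aluminium rail 150 mm long, 14 mm thick (x, flush with the wall), its plain level crown 112 mm above the table.
- rim_mid (a point): Point of the crate: middle of the front wall's length and thickness, at rail crown height; axes as crate's (hung squarely, the tray's axes match them). NOT the notch. The notch, in the rail's middle, is 46 mm wide, 9 mm deep, corners rounded; the rail is clamped through long slots, so the notch centre is anywhere within 30 mm of this point along y. It is not reported: see it or feel for it.
- key_fob_a: Wooden key fob 20 x 50 x 8 mm lying loose in the tray's +y compartment. Origin: centre of its underside.
- key_fob_b: Wooden key fob 20 x 50 x 8 mm lying loose in the tray's -y compartment. Origin: centre of its underside.
- jar: Bystander: turned wooden jar, 47 mm wide, 73 mm high, right of the crate. Origin: centre of its underside.
- toy_house: Bystander: oiled toy house, 58 x 56 x 125 mm, left of the tray. Origin: centre of its underside.
- sanding_block: Bystander: sanding block, 39 x 65 x 28 mm, right of the jar. Origin: centre of its underside.

How it is judged (in metres and radians):
At the end, for the whole second after the job is handed in: The hook sits down in the notch: underside of its top plate 96 to 107.5 mm above the crate's underside, within 8 mm of the rail's middle across it and 40 mm of the front wall's middle along it; tray tilted under 0.2 rad, at rest, both key fobs lying in it (x of tray_hook in the frame of crate between -0.049 and -0.033 m and y of tray_hook in the frame of crate between -0.04 and 0.04 m and z of tray_hook in the frame of crate between 0.096 and 0.1075 m and angle between tray's own z axis and vertical below 0.2 rad and linear speed of tray below 0.02 m/s and horizontal distance between each of key_fob_a, key_fob_b and tray below 0.06 m and z of key_fob_a in the frame of tray between 0 and 0.03 m and z of key_fob_b in the frame of tray between 0 and 0.03 m); the robot touches nothing.
It fails at once if the tray is pressed or knocked against the crate or its rail with more than 25 N (contact force between tray and crate above 25 N).
It fails at once if the crate is shoved more than 15 mm (distance of crate from where it was at the start of the episode above 0.015 m).
It fails at once if the tray is tipped more than 0.5 rad (angle between tray's own z axis and vertical above 0.5 rad).
It fails at once if the jar, toy house or sanding block is moved more than 20 mm (distance of any of jar, toy_house, sanding_block from where it was at the start of the episode above 0.02 m).
It also fails if it takes over 53 s, if anything falls off the work surface, if the arm or the gripper's body presses on something with over 40 N, if the wrist force passes 120 N, or if a joint passes its speed limit or range.

## Working session

There is one attempt and no reset: what is moved stays moved. The work goes in short steps, Python scripts to look and compute and a tool call to move; the robot and the scene stay as the last step left them, time stands still between calls to the robot, and variables do not carry over. Pictures are saved under pics/ and viewed, at most 10 in all, crops included, and the job is handed in when it is done.

Besides the shell and the picture viewer there is one more tool, called after "Call:" as name(argument=value, ...) on one line, values as JSON. step_arm: Moves the arm, as the interface text tells. Shift numbers are shares of 15 cm and turn numbers shares of 90 degrees, none past 1 either way. Its arguments: {"type":"object","properties":{"increments":{"type":"array","items":{"type":"object","properties":{"jaw":{"type":"number"},"dp":{"type":"array","items":{"type":"number"}},"turn":{"type":"array","items":{"type":"number"}}}}},"grip_force":{"type":"number"}},"required":["increments"]}

```bash
ls; mkdir -p pics
cat > h.py <<'E'
import numpy as np,cv2
from rig import monitor,cams,hand_in,arm
def grab(n,f=None):
    p,d=cams.grab_frame(n)
    if f: cv2.imwrite(f,p[:,:,::-1])
    return p,d
def pts(n,d):
    c=cams.calibration(n);K=np.array(c["intrinsics"],float);R=np.array(c["R"]);t=np.array(c["t"])
    h,w=d.shape;v,u=np.mgrid[:h,:w].astype(np.float32)
    uv=np.stack([u,v],-1).reshape(-1,1,2)
    s=cv2.undistortPoints(uv,K,np.array([c["k1"],0,0,0,0],float)).reshape(h,w,2)
    X=np.dstack([s,np.ones((h,w))])*d[...,None]
    return (X-t)@R
E
python3 - <<'E'
from h import *
s=monitor.state();print(s,arm.finger_overhang)
for n in("scene","top"):
    p,d=grab(n,f"pics/{n}0.png");np.savez(f"{n}0.npz",p=p,d=d,X=pts(n,d));c=cams.calibration(n)
    print(n,-np.array(c["R"]).T@np.array(c["t"]),c["k1"],(d==0).mean())
E
```

```text
pics
{'clock': 0.0, 'joint_pos': array([ 1.30941994,  0.33285703, -0.06471655,  1.46097667,  0.02162427,
        1.34990343, -0.08848769]), 'dq': array([-1.40387378e-03, -8.18457395e-04,  1.13862282e-03,  1.40784685e-03,
       -1.15484233e-03, -5.02151163e-05, -8.01288413e-04]), 'joint_torque': array([ 7.82169849e-07, -6.25456023e+01,  4.90916613e-02, -3.91606700e+01,
        1.60908775e-02,  9.99131764e-03, -2.41723910e-05]), 'tool_pos': array([ 147.7547862 , -606.98797646,  303.10829784]), 'eef_rot': array([-7.12308831e-04,  9.92878153e-01,  1.19132063e-01, -1.29458171e-04]), 'force': array([-0.17739205, -0.51315049, -0.58123132]), 'ft_torque': array([0.0358266 , 0.01732579, 0.02558243]), 'grip_force': 0.0, 'grip_width': 85.29925502772139} 72.6
scene [-528.20506435 -596.87956541 1095.27168376] -0.11079235094883917 0.11011250813802083
top [ 258.21262833   98.17608686 1616.45093046] -0.03773931142320197 0.004231770833333333
```

View pics/top0.png

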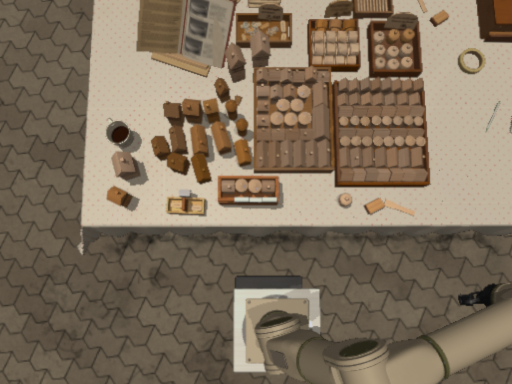

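View pics/scene0.png

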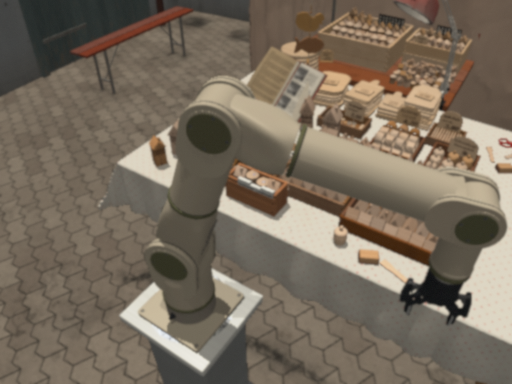

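The top view shows the tray at (187,206), the crate at (249,190) with its rail at row ~199, the toy house at (119,196), the jar at (345,199) and the sanding block at (375,206). In the scene view the arm hides the tray, and the crate is at (258,187). I'll zoom in and measure.

Run:
```python
from h import *
z=np.load("top0.npz");p,X=z["p"],z["X"]
c=p[165:225,150:290,::-1];cv2.imwrite("pics/c1.png",cv2.resize(c,None,fx=5.6,fy=5.6,interpolation=cv2.INTER_CUBIC))
for (u,v) in [(187,206),(249,190),(249,199),(119,196),(345,199)]: print(u,v,X[v,u].round())
for v in range(186,220,1): print(v,' '.join('%4d'%a for a in X[v,164:212:2,2]))
print()
for v in range(194,208): print(v,' '.join('%4d'%a for a in X[v,216:284:2,2]))
```

```text
187 206 [455. 334.  34.]
249 190 [517. 102.  17.]
249 199 [470. 102. 109.]
119 196 [480. 565. 123.]
345 199 [ 475. -248.   70.]
186   -2    0   -4    6    0    3    0   -1   -2   -7    4    0    3    5    0    7    6    6   -3    2   -1    4   -3    3
187    0    1    0    2    4    3 1616    1    9    0    3    0    0    7    0    3   -4    4   -2   -5    0    0    4    3
188   -5   -2    1    0    4    7   -6    6   -5   -3    7    1    0   -2   -7   -2    0    2    4   -1    4    1   -6   -1
189    0   -2   -1    4    2   -1    2    4    2    3    0    4    6    0   -5   -4   -4   -4    1   -5   -2    5   -1   -2
190    2    3    3   -2    1    3    3    5   75   79   76   80   76   76   -6    6   15    3    2    5   -3    6   -1    2
191    0    5    6   -1    0    6    1   -3   71   77   79   74   74   57    0   -2   -4    2    3    1    0   -4    2   -7
192   -1    5    6    8    1    3   -1   -4   77   75   78   76   74    0   -4    2   -2   -4    0    3    0    5    0   -1
193    3    3   -4    0    3    2    4    3   71   75   73   69   66    7   -1    3   -3    0    1    0 
[... 4980 characters left out ...]
  -9
204    5    1   38   34   33   30   32   33   32   30   37   38   26   32   38   37   35   38   35   36   37   33   34   41   36   38   33   41   32   41   32    8    0   -3
205    4    4    3    1    3    5    2    3    0    0   -1    5    0    0    1    3   11    3    4    8    8    5    5   10    2    4    4    8   12   10    8   -1   -4   -2
206    7    0   -6    2    2    0    0    1    7    5    0    3    2    0   -3   -7    7    2    2    0    0    5   -2   -1    0   -5    0   -2   -1    8    0    0    4    6
207    4   -2    1    0    0    0    2   -3   -4   -3    1    3    1    1    1   -4   -1    8    4   -3   -6   -4    5    1    9    1    5    5   -3   -5    4   -3   -2    0
```

View pics/c1.png

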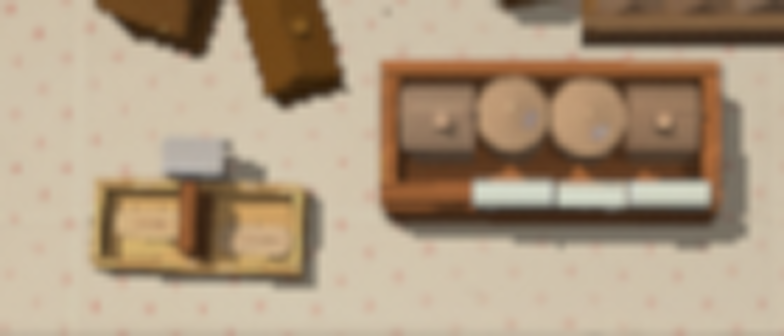

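The crop shows the hook plate at about (195,157), the board at (195,215) and the rail from 472 to 712. There are notch lines at about 556 and 630, i.e. u≈249–262. Next: subpixel measurement of the edges.

```bash
cat >> h.py <<'E'
def ray(n,uv,z):
    c=cams.calibration(n);K=np.array(c["intrinsics"],float);R=np.array(c["R"]);t=np.array(c["t"])
    s=cv2.undistortPoints(np.array(uv,np.float32).reshape(-1,1,2),K,np.array([c["k1"],0,0,0,0],float)).reshape(-1,2)
    d=np.c_[s,np.ones(len(s))]@R; o=-R.T@t
    return (o+d*((z-o[2])/d[:,2])[:,None])[:,:2]
E
python3 - <<'E'
from h import *
z=np.load("top0.npz");p,X=z["p"],z["X"];Z=X[...,2]
hsv=cv2.cvtColor(p,cv2.COLOR_RGB2HSV).astype(int);g=p.astype(int)
for v in range(195,208,1): print(v,[tuple(g[v,u]) for u in (225,243,249,255,262,270)])
print([ (u,g[199:201,u].mean(0).round().astype(int).tolist()) for u in list(range(232,240))+list(range(245,268))+list(range(273,282))])
print('hook',[(v,g[v,182:188].mean(0).astype(int).tolist()) for v in range(186,200)])
print('hookcols',[(u,g[191:194,u].mean(0).astype(int).tolist()) for u in range(174,196)])
V,U=np.mgrid[:384,:512]
def rect(m,zz,lbl):
    P=ray("top",np.c_[U[m],V[m]],zz).astype(np.float32);r=cv2.minAreaRect(P);print(lbl,m.sum(),P.mean(0).round(1),r,P.min(0),P.max(0));return P
reg=lambda u0,u1,v0,v1:(U>=u0)&(U<=u1)&(V>=v0)&(V<=v1)
rect(reg(160,212,196,216)&(Z>24)&(Z<55),40,'rim')
rect(reg(175,195,197,213)&(Z>75)&(Z<100),86,'board')
rect(reg(172,196,186,197)&(Z>60)&(Z<85),75,'hook')
rect(reg(210,290,172,206)&(Z>88)&(Z<120),98,'crate')
rail=reg(230,284,194,206)&(hsv[...,1]<60)&(hsv[...,2]>130)&(Z>85)
P=rect(rail,112,'rail')
E
```

```text
195 [(np.int64(95), np.int64(60), np.int64(33)), (np.int64(102), np.int64(65), np.int64(38)), (np.int64(96), np.int64(59), np.int64(33)), (np.int64(99), np.int64(61), np.int64(34)), (np.int64(96), np.int64(59), np.int64(33)), (np.int64(95), np.int64(59), np.int64(33))]
196 [(np.int64(103), np.int64(63), np.int64(36)), (np.int64(136), np.int64(103), np.int64(76)), (np.int64(102), np.int64(69), np.int64(46)), (np.int64(127), np.int64(85), np.int64(55)), (np.int64(105), np.int64(72), np.int64(51)), (np.int64(105), np.int64(76), np.int64(56))]
197 [(np.int64(124), np.int64(76), np.int64(42)), (np.int64(184), np.int64(170), np.int64(150)), (np.int64(136), np.int64(117), np.int64(100)), (np.int64(173), np.int64(146), np.int64(120)), (np.int64(146), np.int64(134), np.int64(120)), (np.int64(159), np.int64(153), np.int64(137))]
198 [(np.int64(147), np.int64(90), np.int64(50)), (np.int64(208), np.int64(211), np.int64(195)), (np.int64(166), np.int64(160), np.int64(144)), (np.int64(203), np.int64(197), np.int64(176)), (np.int64(182), np.int64(180), np.int64(168)), (np.int64(206), np.int64(208), 
[... 4484 characters left out ...]
488.00223 411.6856 ]
board 46 [457.4 339.5] ((457.410888671875, 339.46405029296875), (40.250789642333984, 10.917140007019043), 1.1098963022232056) [437.3247  333.68893] [477.49725 345.242  ]
hook 78 [497.7 339.3] ((497.56158447265625, 338.3166198730469), (40.892852783203125, 22.22640609741211), 89.8652114868164) [486.40054 317.8964 ] [508.72287 358.73685]
crate 1106 [511.5 106.1] ((508.1646728515625, 105.9451675415039), (216.9759979248047, 94.92118835449219), 89.8311538696289) [460.56277    -2.6822202] [555.94476 214.29285]
rail 170 [467.9  79.3] ((467.7879943847656, 68.48528289794922), (174.12245178222656, 10.769436836242676), 89.87248992919922) [462.27783  -18.587717] [473.3586  155.54228]
```

Run:
```python
from h import *
z=np.load("top0.npz");p=z["p"];g=cv2.GaussianBlur(p,(0,0),.6).astype(float);sat=g[...,0]-g[...,2]; L=g.sum(2)/3
r=lambda uv,zz:ray("top",uv,zz).round(1)
print('rail ends',r([(233.8,199),(276.2,199)],112).tolist(),'notch',r([(248.6,199),(261.6,199)],112).tolist())
print('rail mid front/back',r([(255,201.1),(255,196.5)],112).tolist())
print('hook front/back',r([(184.5,195.3),(184.5,188.9)],75).tolist(),'cols',r([(178.6,192),(189.0,192)],75).tolist())
def edge(cols,v0,v1,zz,f,deg=1):
    uv=[]
    for u in cols:
        d=np.diff(f[v0:v1,u]);w=np.abs(d)**3;uv.append((u,v0+.5+(w*np.arange(len(d))).sum()/w.sum()))
    P=ray("top",uv,zz);q=np.polyfit(P[:,1],P[:,0],1)
    for _ in range(2):
        e=np.abs(P[:,0]-np.polyval(q,P[:,1]));k=e<1.5*np.median(e)+.3;q=np.polyfit(P[k,1],P[k,0],1)
    print('yaw deg',-np.degrees(np.arctan(q[0])).round(2),'x at mid',np.polyval(q,P[:,1].mean()).round(1),'rms',e.std().round(2),k.sum())
print('tray back');edge([*range(168,180),*range(189,204)],194,200,40,L)
print('tray front');edge(range(168,203),210,217,40,sat)
print('rail back');edge([*range(236,247),*range(265,274)],194,199,112,L)
print('rail front');edge([*range(236,247),*range(265,274)],199,204,112,L)
print('crate back');edge(range(221,277),173,180,98,sat)
B=[]
for v in range(200,210):
    d=L[v,175:192];print(v,d.astype(int).tolist(),sat[v,175:192].astype(int).tolist()) if v in(202,206) else 0
```

```text
rail ends [[469.8, 156.3], [469.4, 5.6]] notch [[469.7, 103.6], [469.6, 57.4]]
rail mid front/back [[462.1, 80.9], [478.6, 80.8]]
hook front/back [[489.0, 338.1], [512.8, 338.6]] cols [[501.3, 360.0], [501.2, 321.8]]
tray back
yaw deg -1.27 x at mid 485.2 rms 2.66 20
tray front
yaw deg -2.32 x at mid 428.0 rms 0.39 30
rail back
yaw deg -0.69 x at mid 478.4 rms 0.23 20
rail front
yaw deg -0.14 x at mid 461.6 rms 0.03 20
crate back
yaw deg -0.25 x at mid 554.9 rms 0.61 42
202 [163, 163, 162, 160, 159, 158, 141, 112, 94, 74, 49, 41, 50, 71, 87, 94, 108] [90, 90, 90, 90, 90, 92, 92, 92, 92, 76, 51, 41, 44, 53, 61, 66, 75]
206 [166, 165, 165, 164, 163, 158, 139, 108, 92, 69, 46, 42, 56, 78, 92, 100, 116] [82, 81, 82, 82, 81, 81, 83, 92, 91, 71, 47, 41, 45, 50, 49, 47, 53]
```

Call:
step_arm(increments=[{"jaw": 0, "dp": [0.5, 0.5, 0], "turn": [0, 0, -0.06]}, {"jaw": 0, "dp": [1, 1, 0], "turn": [0, 0, -0.12]}, {"jaw": 0, "dp": [1, 1, 0], "turn": [0, 0, -0.174]}, {"jaw": 0, "dp": [1, 1, 0], "turn": [0, 0, -0.174]}, {"jaw": 0, "dp": [1, 1, 0], "turn": [0, 0, -0.174]}, {"jaw": 0, "dp": [1, 1, 0], "turn": [0, 0, -0.174]}])

```text
clock: 0.7
tool_pos: [299.8, -455.5, 303.9]
eef_rot: [-0.0, 1.0, -0.015, 0.0]
force: [-1.0, -1.1, -0.7]
grip_width: 85.5
grip_force: 0.0
```

Call:
step_arm(increments=[{"jaw": 0, "dp": [1, 1, 0], "turn": [0, 0, 0]}, {"jaw": 0, "dp": [1, 1, 0], "turn": [0, 0, 0]}, {"jaw": 0, "dp": [1, 1, 0], "turn": [0, 0, 0]}, {"jaw": 0, "dp": [1, 1, 0], "turn": [0, 0, 0]}, {"jaw": 0, "dp": [1, 1, 0], "turn": [0, 0, 0]}])

```text
clock: 1.2
tool_pos: [450.8, -303.9, 303.8]
eef_rot: [-0.001, 1.0, -0.015, 0.001]
force: [-0.3, -0.1, -0.7]
grip_width: 85.8
grip_force: 0.0
```

Call:
step_arm(increments=[{"jaw": 0, "dp": [0, 1, 0], "turn": [0, 0, 0]}, {"jaw": 0, "dp": [0, 1, 0], "turn": [0, 0, 0]}, {"jaw": 0, "dp": [0, 1, 0], "turn": [0, 0, 0]}, {"jaw": 0, "dp": [0, 1, 0], "turn": [0, 0, 0]}])

```text
clock: 1.6
tool_pos: [448.1, -152.7, 304.3]
eef_rot: [-0.0, 1.0, -0.014, 0.0]
force: [0.3, -0.6, 1.1]
grip_width: 85.7
grip_force: 0.0
```

Call:
step_arm(increments=[{"jaw": 0, "dp": [0, 1, 0], "turn": [0, 0, 0]}, {"jaw": 0, "dp": [0, 1, 0], "turn": [0, 0, 0]}, {"jaw": 0, "dp": [0, 1, 0], "turn": [0, 0, 0]}, {"jaw": 0, "dp": [0, 1, 0], "turn": [0, 0, 0]}])

```text
clock: 2.0
tool_pos: [447.9, -2.8, 304.4]
eef_rot: [-0.0, 1.0, -0.014, 0.001]
force: [1.1, -0.7, 1.1]
grip_width: 85.4
grip_force: 0.0
```

Call:
step_arm(increments=[{"jaw": 0, "dp": [0, 1, 0], "turn": [0, 0, 0]}, {"jaw": 0, "dp": [0, 1, 0], "turn": [0, 0, 0]}, {"jaw": 0, "dp": [0, 1, 0], "turn": [0, 0, 0]}, {"jaw": 0, "dp": [0, 1, 0], "turn": [0, 0, 0]}])

```text
clock: 2.4
tool_pos: [447.6, 147.3, 304.3]
eef_rot: [-0.001, 1.0, -0.014, 0.0]
force: [0.4, -0.1, 0.1]
grip_width: 85.6
grip_force: 0.0
```

Call:
step_arm(increments=[{"jaw": 0, "dp": [0, 1, 0], "turn": [0, 0, 0]}, {"jaw": 0, "dp": [0, 1, 0], "turn": [0, 0, 0]}, {"jaw": 0, "dp": [0, 1, 0], "turn": [0, 0, 0]}, {"jaw": 0, "dp": [0, 1, 0], "turn": [0, 0, 0]}])

```text
clock: 2.8
tool_pos: [447.2, 297.2, 303.4]
eef_rot: [-0.002, 1.0, -0.014, -0.001]
force: [-0.7, 0.5, 0.5]
grip_width: 85.4
grip_force: 0.0
```

Call:
step_arm(increments=[{"jaw": 0, "dp": [0.06, 0.31, 0], "turn": [0, 0, 0]}, {"jaw": 0, "dp": [0.06, 0.31, -0.3], "turn": [0, 0, 0]}, {"jaw": 0, "dp": [0.06, 0.31, -0.6], "turn": [0, 0, 0]}, {"jaw": 0, "dp": [0.06, 0.31, -0.6], "turn": [0, 0, 0]}, {"jaw": 0, "dp": [0.06, 0.31, -0.6], "turn": [0, 0, 0]}])

```text
clock: 3.3
tool_pos: [458.1, 337.7, 214.4]
eef_rot: [0.001, 1.0, -0.018, -0.0]
force: [0.6, -0.6, 0.8]
grip_width: 85.4
grip_force: 0.0
```

Run:
```python
from h import *
p,d=grab("top");s,ds=grab("scene")
print(monitor.state()["tool_pos"])
a=cv2.resize(p[180:225,155:225,::-1],(784,504),interpolation=cv2.INTER_CUBIC);cv2.imwrite("pics/t1.png",a)
cv2.imwrite("pics/s1.png",cv2.resize(s[110:230,100:310,::-1],(798,456),interpolation=cv2.INTER_CUBIC))
```

```text
[458.34225889 339.05269453 216.36318087]
```

View pics/s1.png

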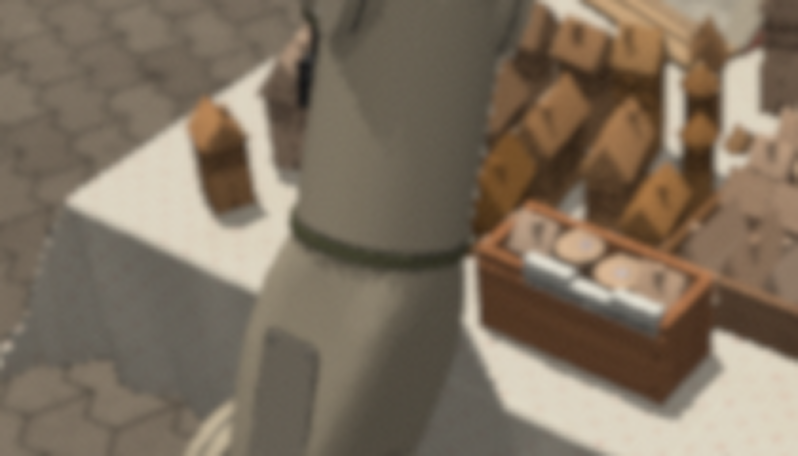

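The scene view has the arm hiding the tray. The crate's rail shows its notch in the rail's middle at about (590,287), which agrees with the top view. Descending to grasp.

Call:
step_arm(increments=[{"jaw": 0, "dp": [0, 0, -0.2], "turn": [0, 0, 0]}, {"jaw": 0, "dp": [0, 0, -0.35], "turn": [0, 0, 0]}, {"jaw": 0, "dp": [0, 0, -0.45], "turn": [0, 0, 0]}, {"jaw": 0, "dp": [0, 0, -0.53], "turn": [0, 0, 0]}, {"jaw": 0, "dp": [0, 0, -0.6], "turn": [0, 0, 0]}, {"jaw": 0, "dp": [0, 0, -0.61], "turn": [0, 0, 0]}, {"jaw": 0, "dp": [0, 0, -0.61], "turn": [0, 0, 0]}], grip_force=40)

```text
clock: 4.1
tool_pos: [457.0, 339.5, 122.8]
eef_rot: [-0.0, 1.0, -0.017, 0.0]
force: [0.2, -0.2, -0.8]
grip_width: 85.6
grip_force: 0.0
```

Call:
step_arm(increments=[{"jaw": 0.3, "dp": [0, 0, 0]}, {"jaw": 0.5, "dp": [0, 0, 0]}, {"jaw": 0.7, "dp": [0, 0, 0]}, {"jaw": 0.8, "dp": [0, 0, 0]}, {"jaw": 0.9, "dp": [0, 0, 0]}, {"jaw": 1, "dp": [0, 0, 0]}, {"jaw": 1, "dp": [0, 0, 0]}, {"jaw": 1, "dp": [0, 0, 0]}, {"jaw": 1, "dp": [0, 0, 0]}, {"jaw": 1, "dp": [0, 0, 0]}])

```text
invalid input at $.increments[0]: expected keys jaw, dp, turn
```

Call:
step_arm(increments=[{"jaw": 0.4, "dp": [0, 0, 0], "turn": [0, 0, 0]}, {"jaw": 0.6, "dp": [0, 0, 0], "turn": [0, 0, 0]}, {"jaw": 0.7, "dp": [0, 0, 0], "turn": [0, 0, 0]}, {"jaw": 0.8, "dp": [0, 0, 0], "turn": [0, 0, 0]}, {"jaw": 0.9, "dp": [0, 0, 0], "turn": [0, 0, 0]}, {"jaw": 1, "dp": [0, 0, 0], "turn": [0, 0, 0]}, {"jaw": 1, "dp": [0, 0, 0], "turn": [0, 0, 0]}, {"jaw": 1, "dp": [0, 0, 0], "turn": [0, 0, 0]}, {"jaw": 1, "dp": [0, 0, 0], "turn": [0, 0, 0]}, {"jaw": 1, "dp": [0, 0, 0], "turn": [0, 0, 0]}], grip_force=40)

```text
clock: 5.1
tool_pos: [456.9, 339.4, 122.7]
eef_rot: [-0.0, 1.0, -0.017, 0.0]
force: [0.2, 1.0, 4.2]
grip_width: 11.6
grip_force: 40.0
```

Call:
step_arm(increments=[{"jaw": 1, "dp": [0, 0, 0.03], "turn": [0, 0, 0]}, {"jaw": 1, "dp": [0, 0, 0.1], "turn": [0, 0, 0]}, {"jaw": 1, "dp": [0, 0, 0.2], "turn": [0, 0, 0]}, {"jaw": 1, "dp": [0, 0, 0.3], "turn": [0, 0, 0]}, {"jaw": 1, "dp": [-0.05, 0, 0.4], "turn": [0, 0, 0]}, {"jaw": 1, "dp": [-0.1, 0, 0.5], "turn": [0, 0, 0]}, {"jaw": 1, "dp": [-0.15, 0, 0.6], "turn": [0, 0, 0.01]}, {"jaw": 1, "dp": [-0.2, 0, 0.66], "turn": [0, 0, 0.019]}, {"jaw": 1, "dp": [-0.2, 0, 0.69], "turn": [0, 0, 0.019]}, {"jaw": 1, "dp": [-0.2, 0, 0.69], "turn": [0, 0, 0.019]}])

```text
clock: 6.1
tool_pos: [427.0, 339.2, 226.5]
eef_rot: [-0.0, 1.0, -0.002, 0.001]
force: [0.3, 0.4, -3.2]
grip_width: 11.7
grip_force: 39.1
```

Call:
step_arm(increments=[{"jaw": 1, "dp": [0, -0.03, 0], "turn": [0, 0, 0]}, {"jaw": 1, "dp": [0, -0.1, 0], "turn": [0, 0, 0]}, {"jaw": 1, "dp": [0, -0.2, 0], "turn": [0, 0, 0]}, {"jaw": 1, "dp": [0, -0.32, 0], "turn": [0, 0, 0]}, {"jaw": 1, "dp": [0, -0.44, 0], "turn": [0, 0, 0]}, {"jaw": 1, "dp": [0, -0.56, 0], "turn": [0, 0, 0]}, {"jaw": 1, "dp": [0, -0.66, 0], "turn": [0, 0, 0]}, {"jaw": 1, "dp": [0, -0.72, 0], "turn": [0, 0, 0]}, {"jaw": 1, "dp": [0, -0.75, 0], "turn": [0, 0, 0]}, {"jaw": 1, "dp": [0, -0.75, 0], "turn": [0, 0, 0]}])

```text
clock: 7.1
tool_pos: [426.9, 226.2, 225.8]
eef_rot: [0.0, 1.0, -0.003, -0.0]
force: [-0.4, -0.0, -2.7]
grip_width: 11.5
grip_force: 39.2
```

Call:
step_arm(increments=[{"jaw": 1, "dp": [0, -0.03, 0], "turn": [0, 0, 0]}, {"jaw": 1, "dp": [0, -0.1, 0], "turn": [0, 0, 0]}, {"jaw": 1, "dp": [0, -0.2, 0], "turn": [0, 0, 0]}, {"jaw": 1, "dp": [0, -0.32, 0], "turn": [0, 0, 0]}, {"jaw": 1, "dp": [0, -0.44, 0], "turn": [0, 0, 0]}, {"jaw": 1, "dp": [0, -0.54, 0], "turn": [0, 0, 0]}, {"jaw": 1, "dp": [0, -0.62, 0], "turn": [0, 0, 0]}, {"jaw": 1, "dp": [0, -0.67, 0], "turn": [0, 0, 0]}, {"jaw": 1, "dp": [0, -0.7, 0], "turn": [0, 0, 0]}, {"jaw": 1, "dp": [0, -0.7, 0], "turn": [0, 0, 0]}])

```text
clock: 8.1
tool_pos: [426.9, 121.4, 225.9]
eef_rot: [0.0, 1.0, -0.003, -0.0]
force: [0.4, -0.3, -2.9]
grip_width: 11.5
grip_force: 39.2
```

Run:
```python
from h import *
p,d=grab("top");s,ds=grab("scene");np.savez("m2.npz",p=p,d=d,s=s,ds=ds,X=pts("top",d),Xs=pts("scene",ds))
st=monitor.state();print(st["tool_pos"],st["eef_rot"],st["force"])
a=p[160:220,200:290,::-1];b=s[130:230,190:310,::-1]
A=cv2.resize(a,(400,267),interpolation=cv2.INTER_CUBIC);B=cv2.resize(b,(400,333),interpolation=cv2.INTER_CUBIC)
cv2.imwrite("pics/m2.png",np.vstack([cv2.resize(a,(720,480)*1)[:240*2:1][:300],cv2.resize(b,(720,600))[60:360]]) if 0 else np.vstack([A,B]))
```

```text
[426.82166199 122.19108824 225.96689148] [-8.46154024e-05  9.99997856e-01 -2.06867692e-03  4.24574542e-05] [ 0.27928171  0.32053251 -2.27910521]
```

View pics/m2.png

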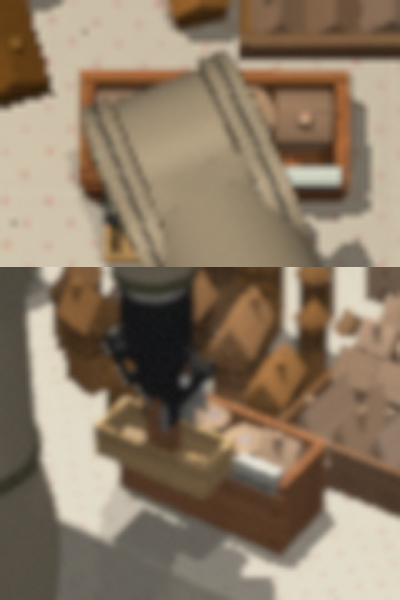

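The upper (top) view is blocked by the wrist. The lower (scene) view shows the tray hanging level at about (165,450), in front of and above the rail, whose free part is near (258,472). I'll cross-check the x gap in the scene camera.

Run:
```python
from h import *
m=np.load("m2.npz");s=m["s"];s0=np.load("scene0.npz")["p"]
def show(im,u,v0,v1): print(u,[(v,*im[v,u].tolist()) for v in range(v0,v1)])
# project helper
c=cams.calibration("scene");K=np.array(c["intrinsics"],float);R=np.array(c["R"]);t=np.array(c["t"])
pr=lambda P:cv2.projectPoints(np.array(P,float),cv2.Rodrigues(R)[0],t,K,np.array([c["k1"],0,0,0.]))[0].reshape(-1,2).round(1)
print('exp tray front top edge',pr([(397,190,144),(397,122,144),(397,54,144)]).tolist())
print('exp rail front edge',pr([(462,156,112),(462,80,112),(462,6,112)]).tolist())
print('exp rail back edge',pr([(476,156,112),(476,80,112),(476,6,112)]).tolist())
for u in (224,232,240,250): show(s,u,168,192)
for u in (262,266): show(s0,u,178,198)
```

```text
exp tray front top edge [[217.2, 177.5], [232.9, 184.1], [249.2, 190.9]]
exp rail front edge [[236.1, 178.2], [253.6, 185.3], [271.3, 192.6]]
exp rail back edge [[238.3, 176.2], [255.7, 183.2], [273.4, 190.4]]
224 [(168, 77, 55, 31), (169, 84, 63, 39), (170, 114, 90, 61), (171, 146, 118, 80), (172, 159, 128, 88), (173, 148, 120, 83), (174, 125, 102, 71), (175, 107, 88, 61), (176, 101, 82, 58), (177, 108, 88, 62), (178, 127, 103, 72), (179, 135, 111, 76), (180, 120, 98, 68), (181, 99, 80, 56), (182, 91, 74, 51), (183, 94, 76, 53), (184, 98, 80, 56), (185, 101, 83, 58), (186, 107, 91, 67), (187, 134, 120, 100), (188, 174, 162, 142), (189, 202, 191, 172), (190, 214, 203, 183), (191, 216, 206, 187)]
232 [(168, 86, 71, 60), (169, 108, 85, 65), (170, 120, 95, 68), (171, 111, 90, 64), (172, 91, 74, 53), (173, 79, 63, 44), (174, 83, 67, 46), (175, 89, 72, 50), (176, 95, 77, 52), (177, 103, 84, 59), (178, 129, 106, 77), (179, 164, 136, 103), (180, 181, 151, 116), (181, 175, 147, 112), (182, 149, 125, 92), (183, 117, 97, 69), (184, 97, 79, 56), (185, 94, 76, 54), (186, 97, 79, 56), (187, 100, 
[... 1203 characters left out ...]
 151), (185, 210, 185, 159), (186, 208, 195, 177), (187, 206, 201, 188), (188, 176, 174, 163), (189, 135, 133, 125), (190, 108, 107, 101), (191, 95, 94, 89), (192, 81, 79, 76), (193, 76, 70, 64), (194, 82, 69, 59), (195, 82, 62, 47), (196, 81, 57, 39), (197, 79, 53, 34)]
266 [(178, 170, 142, 114), (179, 195, 164, 134), (180, 200, 169, 140), (181, 200, 170, 141), (182, 199, 169, 141), (183, 199, 168, 138), (184, 192, 162, 132), (185, 176, 148, 122), (186, 174, 155, 135), (187, 200, 189, 173), (188, 218, 213, 199), (189, 211, 207, 195), (190, 175, 172, 162), (191, 131, 129, 121), (192, 106, 105, 99), (193, 94, 93, 88), (194, 82, 80, 76), (195, 80, 74, 67), (196, 83, 69, 58), (197, 82, 60, 45)]
```

Run:
```python
from h import *
m=np.load("m2.npz");s=m["s"].copy()
c=cams.calibration("scene");K=np.array(c["intrinsics"],float);R=np.array(c["R"]);t=np.array(c["t"])
pr=lambda P:cv2.projectPoints(np.array(P,float),cv2.Rodrigues(R)[0],t,K,np.array([c["k1"],0,0,0.]))[0].reshape(-1,2)
u0,v0,k=205,155,11
im=cv2.resize(s[v0:v0+50,u0:u0+70,::-1],None,fx=k,fy=k,interpolation=cv2.INTER_CUBIC)
def line(P,col):
    q=((pr(P)-[u0,v0]+.5)*k).astype(int);cv2.polylines(im,[q.reshape(-1,1,2)],True,col,1)
o=np.array([426.8,122,104.])
box=lambda z:[o+[a,b,z] for a,b in((-30,70),(-30,-70),(30,-70),(30,70))]
line(box(40),(0,0,255));line(box(0),(255,0,0))
line([(462,156,112),(462,6,112),(476,6,112),(476,156,112)],(0,255,0))
cv2.imwrite("pics/o2.png",im)
```

```text
(no output)
```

View pics/o2.png

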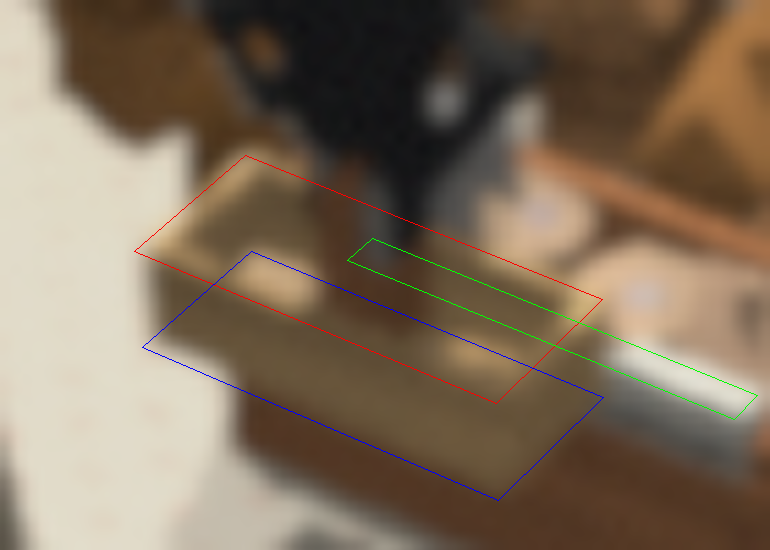

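The overlay puts the tray box within about 1 px of the prediction (slightly up and right), with the rail on its predicted line. I'll average the depth of the two front faces for the relative x.

Run:
```python
from h import *
m=np.load("m2.npz");X=m["Xs"];V,U=np.mgrid[:384,:512]
c=cams.calibration("scene");K=np.array(c["intrinsics"],float);R=np.array(c["R"]);t=np.array(c["t"])
pr=lambda P:cv2.projectPoints(np.array(P,float),cv2.Rodrigues(R)[0],t,K,np.array([c["k1"],0,0,0.]))[0].reshape(-1,2)
def face(x,ya,yb,za,zb,X,l):
    q=pr([(x,ya,za),(x,yb,za),(x,yb,zb),(x,ya,zb)]);k=np.zeros((384,512),np.uint8);cv2.fillPoly(k,[q.round().astype(int).reshape(-1,1,2)],1)
    P=X[k>0];P=P[np.abs(P[:,0]-np.median(P[:,0]))<12];A=np.c_[P[:,1]-P[:,1].mean(),P[:,2]-P[:,2].mean(),np.ones(len(P))]
    s=np.linalg.lstsq(A,P[:,0],rcond=None)[0];print(l,len(P),'dx/dy %.3f dx/dz %.3f x %.2f'%tuple(s),'se',(P[:,0]-A@s).std()/len(P)**.5,P.mean(0).round(1))
face(396.8,180,64,112,136,X,'tray')
face(462,40,5,20,90,X,'crate now')
face(462,190,20,15,85,np.load("scene0.npz")["X"],'crate0')
face(462,145,15,101,109,np.load("scene0.npz")["X"],'rail0')
p,d=grab("scene");X=pts("scene",d)
face(396.8,180,64,112,136,X,'tray')
face(462,40,5,20,90,X,'crate now')
```

```text
tray 179 dx/dy 0.015 dx/dz -0.051 x 400.76 se 0.1503482273814461 [400.8 125.  119.8]
crate now 144 dx/dy 0.032 dx/dz -0.017 x 464.68 se 0.17894452633243188 [464.7  24.9  52.7]
crate0 603 dx/dy 0.012 dx/dz -0.008 x 465.67 se 0.09548039580193904 [465.7 104.2  46.6]
rail0 92 dx/dy 0.004 dx/dz -0.249 x 465.64 se 0.21135428061350753 [465.6  81.1 101.5]
tray 180 dx/dy 0.013 dx/dz -0.051 x 400.97 se 0.14442878838795306 [401.  124.9 119.6]
crate now 142 dx/dy 0.036 dx/dz -0.031 x 465.12 se 0.18860638133312554 [465.1  25.2  52. ]
```

Call:
step_arm(increments=[{"jaw": 1, "dp": [0, 0, -0.05], "turn": [0, 0, 0]}, {"jaw": 1, "dp": [0, 0, -0.1], "turn": [0, 0, 0]}, {"jaw": 1, "dp": [0, 0, -0.13], "turn": [0, 0, 0]}, {"jaw": 1, "dp": [0, 0, -0.16], "turn": [0, 0, 0]}, {"jaw": 1, "dp": [0, 0, -0.175], "turn": [0, 0, 0]}, {"jaw": 1, "dp": [0, 0, -0.19], "turn": [0, 0, 0]}, {"jaw": 1, "dp": [0, 0, -0.2], "turn": [0, 0, 0]}, {"jaw": 1, "dp": [0, 0, -0.21], "turn": [0, 0, 0]}, {"jaw": 1, "dp": [0, 0, -0.22], "turn": [0, 0, 0]}, {"jaw": 1, "dp": [0, 0, -0.22], "turn": [0, 0, 0]}])

```text
clock: 9.25
tool_pos: [426.8, 121.7, 192.8]
eef_rot: [0.0, 1.0, -0.002, -0.0]
force: [-0.5, -0.4, -3.1]
grip_width: 11.4
grip_force: 39.2
```

Call:
step_arm(increments=[{"jaw": 1, "dp": [0, 0, -0.01], "turn": [0, 0, 0]}, {"jaw": 1, "dp": [0, 0, -0.02], "turn": [0, 0, 0]}, {"jaw": 1, "dp": [0, 0, -0.03], "turn": [0, 0, 0]}, {"jaw": 1, "dp": [0, 0, -0.04], "turn": [0, 0, 0]}])

```text
clock: 9.65
tool_pos: [426.8, 121.7, 186.8]
eef_rot: [0.0, 1.0, -0.002, 0.0]
force: [0.4, -0.1, -3.2]
grip_width: 11.4
grip_force: 39.2
```

Call:
step_arm(increments=[{"jaw": 1, "dp": [0, 0, -0.01], "turn": [0, 0, 0]}, {"jaw": 1, "dp": [0, 0, -0.02], "turn": [0, 0, 0]}, {"jaw": 1, "dp": [0, 0, -0.03], "turn": [0, 0, 0]}, {"jaw": 1, "dp": [0, 0, -0.04], "turn": [0, 0, 0]}, {"jaw": 1, "dp": [0, 0, -0.05], "turn": [0, 0, 0]}, {"jaw": 1, "dp": [0, 0, -0.06], "turn": [0, 0, 0]}])

```text
clock: 10.25
tool_pos: [426.9, 121.7, 177.8]
eef_rot: [0.0, 1.0, -0.002, 0.0]
force: [-0.7, 0.6, -2.2]
grip_width: 11.7
grip_force: 39.2
```

Call:
step_arm(increments=[{"jaw": 1, "dp": [0, 0, -0.01], "turn": [0, 0, 0]}, {"jaw": 1, "dp": [0, 0, -0.02], "turn": [0, 0, 0]}, {"jaw": 1, "dp": [0, 0, -0.03], "turn": [0, 0, 0]}, {"jaw": 1, "dp": [0, 0, -0.04], "turn": [0, 0, 0]}, {"jaw": 1, "dp": [0, 0, -0.05], "turn": [0, 0, 0]}, {"jaw": 1, "dp": [0, 0, -0.06], "turn": [0, 0, 0]}])

```text
clock: 10.85
tool_pos: [426.8, 121.7, 168.8]
eef_rot: [0.0, 1.0, -0.002, -0.0]
force: [0.2, 0.0, -2.9]
grip_width: 11.4
grip_force: 39.2
```

Straddling with no contact. Now lowering slowly onto the crown (expected at about 162).

Call:
step_arm(increments=[{"jaw": 1, "dp": [0, 0, -0.008], "turn": [0, 0, 0]}, {"jaw": 1, "dp": [0, 0, -0.016], "turn": [0, 0, 0]}, {"jaw": 1, "dp": [0, 0, -0.024], "turn": [0, 0, 0]}, {"jaw": 1, "dp": [0, 0, -0.03], "turn": [0, 0, 0]}, {"jaw": 1, "dp": [0, 0, -0.034], "turn": [0, 0, 0]}])

```text
clock: 11.35
tool_pos: [426.8, 121.7, 163.7]
eef_rot: [0.0, 1.0, -0.002, -0.0]
force: [0.1, 1.0, -2.3]
grip_width: 11.7
grip_force: 39.2
```

Call:
step_arm(increments=[{"jaw": 1, "dp": [0, 0, -0.003], "turn": [0, 0, 0]}, {"jaw": 1, "dp": [0, 0, -0.006], "turn": [0, 0, 0]}])

```text
clock: 11.55
tool_pos: [426.9, 121.7, 162.9]
eef_rot: [0.0, 1.0, -0.002, 0.0]
force: [-0.3, -0.1, -2.8]
grip_width: 11.8
grip_force: 39.2
```

Call:
step_arm(increments=[{"jaw": 1, "dp": [0, 0, -0.003], "turn": [0, 0, 0]}, {"jaw": 1, "dp": [0, 0, -0.006], "turn": [0, 0, 0]}])

```text
clock: 11.75
tool_pos: [426.9, 121.8, 162.4]
eef_rot: [0.0, 1.0, -0.002, 0.0]
force: [-5.0, -0.1, 7.4]
grip_width: 11.4
grip_force: 40.5
```

Call:
step_arm(increments=[{"jaw": 1, "dp": [0, 0, 0.0025], "turn": [0, 0, 0]}, {"jaw": 1, "dp": [0, 0, 0.0025], "turn": [0, 0, 0]}])

```text
clock: 11.95
tool_pos: [426.9, 121.7, 162.5]
eef_rot: [0.0, 1.0, -0.002, 0.0]
force: [-1.0, 0.2, 0.3]
grip_width: 11.4
grip_force: 39.7
```

Call:
step_arm(increments=[{"jaw": 1, "dp": [0, -0.01, 0], "turn": [0, 0, 0]}, {"jaw": 1, "dp": [0, -0.03, 0], "turn": [0, 0, 0]}, {"jaw": 1, "dp": [0, -0.05, 0], "turn": [0, 0, 0]}, {"jaw": 1, "dp": [0, -0.07, 0], "turn": [0, 0, 0]}, {"jaw": 1, "dp": [0, -0.09, 0], "turn": [0, 0, 0]}, {"jaw": 1, "dp": [0, -0.11, 0], "turn": [0, 0, 0]}, {"jaw": 1, "dp": [0, -0.12, 0], "turn": [0, 0, 0]}])

```text
clock: 12.65
tool_pos: [427.0, 103.4, 162.5]
eef_rot: [0.0, 1.0, -0.003, 0.0]
force: [1.0, 2.1, 0.3]
grip_width: 11.5
grip_force: 39.7
```

Call:
step_arm(increments=[{"jaw": 1, "dp": [0, -0.02, 0], "turn": [0, 0, 0]}, {"jaw": 1, "dp": [0, -0.04, 0], "turn": [0, 0, 0]}, {"jaw": 1, "dp": [0, -0.06, 0], "turn": [0, 0, 0]}, {"jaw": 1, "dp": [0, -0.08, 0], "turn": [0, 0, 0]}, {"jaw": 1, "dp": [0, -0.1, 0], "turn": [0, 0, 0]}, {"jaw": 1, "dp": [0, -0.12, 0], "turn": [0, 0, 0]}, {"jaw": 1, "dp": [0, -0.14, 0], "turn": [0, 0, 0]}, {"jaw": 1, "dp": [0, -0.15, 0], "turn": [0, 0, 0]}])

```text
clock: 13.45
tool_pos: [426.4, 80.4, 161.9]
eef_rot: [0.0, 1.0, -0.003, -0.001]
force: [-0.2, 0.5, -2.5]
grip_width: 11.6
grip_force: 39.2
```

The vertical force has dropped to the tray's own weight, so the hook is over the notch. Lowering gently.

Call:
step_arm(increments=[{"jaw": 1, "dp": [0, 0, -0.004], "turn": [0, 0, 0]}, {"jaw": 1, "dp": [0, 0, -0.008], "turn": [0, 0, 0]}, {"jaw": 1, "dp": [0, 0, -0.011], "turn": [0, 0, 0]}])

```text
clock: 13.75
tool_pos: [426.7, 81.3, 160.6]
eef_rot: [0.0, 1.0, -0.002, -0.0]
force: [0.6, -0.1, -3.0]
grip_width: 11.5
grip_force: 39.2
```

Call:
step_arm(increments=[{"jaw": 1, "dp": [0, 0, -0.003], "turn": [0, 0, 0]}, {"jaw": 1, "dp": [0, 0, -0.006], "turn": [0, 0, 0]}])

```text
clock: 13.95
tool_pos: [426.8, 81.3, 159.8]
eef_rot: [0.0, 1.0, -0.002, -0.0]
force: [-0.3, 0.6, -1.5]
grip_width: 11.4
grip_force: 39.2
```

Call:
step_arm(increments=[{"jaw": 1, "dp": [0, 0, -0.004], "turn": [0, 0, 0]}, {"jaw": 1, "dp": [0, 0, -0.008], "turn": [0, 0, 0]}, {"jaw": 1, "dp": [0, 0, -0.012], "turn": [0, 0, 0]}])

```text
clock: 14.25
tool_pos: [426.9, 81.2, 158.0]
eef_rot: [0.0, 1.0, -0.002, 0.0]
force: [-0.6, -0.2, -3.5]
grip_width: 11.5
grip_force: 39.2
```

Call:
step_arm(increments=[{"jaw": 1, "dp": [0, 0, -0.004], "turn": [0, 0, 0]}, {"jaw": 1, "dp": [0, 0, -0.008], "turn": [0, 0, 0]}, {"jaw": 1, "dp": [0, 0, -0.012], "turn": [0, 0, 0]}])

```text
clock: 14.55
tool_pos: [426.9, 81.2, 156.2]
eef_rot: [0.0, 1.0, -0.002, 0.0]
force: [0.4, 0.9, -2.7]
grip_width: 11.1
grip_force: 39.2
```

Call:
step_arm(increments=[{"jaw": 1, "dp": [0, 0, -0.004], "turn": [0, 0, 0]}, {"jaw": 1, "dp": [0, 0, -0.008], "turn": [0, 0, 0]}, {"jaw": 1, "dp": [0, 0, -0.01], "turn": [0, 0, 0]}])

```text
clock: 14.85
tool_pos: [426.8, 81.2, 154.7]
eef_rot: [0.0, 1.0, -0.002, -0.0]
force: [0.2, -0.5, -2.4]
grip_width: 11.6
grip_force: 39.2
```

Call:
step_arm(increments=[{"jaw": 1, "dp": [0, 0, -0.003], "turn": [0, 0, 0]}, {"jaw": 1, "dp": [0, 0, -0.006], "turn": [0, 0, 0]}])

```text
clock: 15.05
tool_pos: [426.8, 81.2, 153.8]
eef_rot: [0.0, 1.0, -0.002, 0.0]
force: [-0.1, -0.6, -2.8]
grip_width: 11.2
grip_force: 39.2
```

Call:
step_arm(increments=[{"jaw": 1, "dp": [0, 0, -0.002], "turn": [0, 0, 0]}, {"jaw": 1, "dp": [0, 0, -0.002], "turn": [0, 0, 0]}])

```text
clock: 15.25
tool_pos: [426.9, 81.2, 153.6]
eef_rot: [0.0, 1.0, -0.002, 0.0]
force: [-1.0, 0.3, -2.4]
grip_width: 11.2
grip_force: 39.3
```

Call:
step_arm(increments=[{"jaw": 1, "dp": [0, 0, -0.002], "turn": [0, 0, 0]}, {"jaw": 1, "dp": [0, 0, -0.002], "turn": [0, 0, 0]}])

```text
clock: 15.45
tool_pos: [426.9, 81.2, 153.5]
eef_rot: [0.0, 1.0, -0.002, 0.0]
force: [-2.7, -0.2, 2.4]
grip_width: 11.4
grip_force: 39.9
```

Call:
step_arm(increments=[{"jaw": 0.85, "dp": [0, 0, 0], "turn": [0, 0, 0]}, {"jaw": 0.8, "dp": [0, 0, 0], "turn": [0, 0, 0]}, {"jaw": 0.75, "dp": [0, 0, 0], "turn": [0, 0, 0]}, {"jaw": 0.65, "dp": [0, 0, 0], "turn": [0, 0, 0]}, {"jaw": 0.55, "dp": [0, 0, 0], "turn": [0, 0, 0]}, {"jaw": 0.5, "dp": [0, 0, 0], "turn": [0, 0, 0]}, {"jaw": 0.5, "dp": [0, 0, 0], "turn": [0, 0, 0]}], grip_force=20)

```text
clock: 16.15
tool_pos: [426.9, 81.2, 153.3]
eef_rot: [0.0, 1.0, -0.002, 0.0]
force: [0.2, 0.6, 0.6]
grip_width: 42.5
grip_force: 0.0
```

Call:
step_arm(increments=[{"jaw": 0.5, "dp": [0, 0, 0.05], "turn": [0, 0, 0]}, {"jaw": 0.5, "dp": [0, 0, 0.15], "turn": [0, 0, 0]}, {"jaw": 0.5, "dp": [0, 0, 0.3], "turn": [0, 0, 0]}, {"jaw": 0.5, "dp": [0, 0, 0.5], "turn": [0, 0, 0]}, {"jaw": 0.5, "dp": [0, 0, 0.75], "turn": [0, 0, 0]}, {"jaw": 0.5, "dp": [0, 0, 1], "turn": [0, 0, 0]}, {"jaw": 0.5, "dp": [0, 0, 1], "turn": [0, 0, 0]}])

```text
clock: 16.85
tool_pos: [428.5, 81.9, 308.5]
eef_rot: [-0.0, 1.0, -0.002, 0.004]
force: [1.1, -0.1, -0.9]
grip_width: 42.3
grip_force: 0.0
```

Call:
step_arm(increments=[{"jaw": 0.5, "dp": [0, -1, 0.2], "turn": [0, 0, 0]}, {"jaw": 0.5, "dp": [0, -1, 0.2], "turn": [0, 0, 0]}, {"jaw": 0.5, "dp": [0, -1, 0.2], "turn": [0, 0, 0]}, {"jaw": 0.5, "dp": [0, -1, 0.2], "turn": [0, 0, 0]}])

```text
clock: 17.25
tool_pos: [426.4, -74.8, 334.1]
eef_rot: [0.001, 1.0, -0.006, 0.001]
force: [-0.3, 1.0, -0.2]
grip_width: 43.1
grip_force: 0.0
```

Call:
step_arm(increments=[{"jaw": 0.5, "dp": [0, -1, 0], "turn": [0, 0, 0]}, {"jaw": 0.5, "dp": [0, -1, 0], "turn": [0, 0, 0]}, {"jaw": 0.5, "dp": [0, -1, 0], "turn": [0, 0, 0]}, {"jaw": 0.5, "dp": [0, -1, 0], "turn": [0, 0, 0]}, {"jaw": 0.5, "dp": [0, -1, 0], "turn": [0, 0, 0]}])

```text
clock: 17.75
tool_pos: [426.6, -219.2, 332.8]
eef_rot: [-0.0, 1.0, -0.003, -0.0]
force: [0.1, 1.4, 0.5]
grip_width: 42.8
grip_force: 0.0
```

Run:
```python
from h import *
p,d=grab("top");s,ds=grab("scene");X=pts("top",d)
a=cv2.resize(p[165:225,205:295,::-1],(540,360),interpolation=cv2.INTER_CUBIC);b=cv2.resize(s[150:215,200:297,::-1],(540,362),interpolation=cv2.INTER_CUBIC)
cv2.imwrite("pics/f.png",cv2.resize(np.vstack([a,b]),None,fx=.82,fy=.82))
for v in range(196,216): print(v,' '.join('%4d'%x for x in X[v,230:282:2,2]))
```

```text
196   11   12   12    6    9   10    6    8    2   16    6   13    8   17    9    6    8   10    4    9   14    7   10   98   95    7
197    5   11   10    4   10    4    9    5    5   12  107  107  107  104 1616  100   13    7    9    5   13   12   16   95  103    1
198   97  103  101  121  116  115  106  116  115  108  104  111  101  106  106  104  108  106  110  108  116  112  114  110   93    0
199   94   96   91  115  108  117  109  110  113  111  105  107  103  101  105  102  104  116  111  112  113  109  108  115   95    0
200   91   97   99  111  119  114  114  110  110  110  104  110  102  105  108  104  106  111  112  108  115  117  116  114   96    1
201   91   88   90  114  115  114  111  107  109  109  110  107  110  102  111  109  103  114  119  115  118  107  112  106   94   -3
202   77   85   73  101   95   94   95   96   91   94  104  108  110  104  112  109   94   94   89  101 1616   94   98   98   88    0
203   64   67   57   65   58   65 1616   61   66   68   95   94   99  102  100  100   61   64   68   63   63   74   67   63   63   -4
204   31   37   29   70   72
[... 879 characters left out ...]
   36   48   -7    0    0    0
211    3    2    6   66   36   43   43   47 1616   43   45   32 1616  114   37   35   35   33   37   32   32   48    0   -1    0    2
212    4    0    0   69   33   35   46   39   46   51   46   41  115  112   32   38   48   42   42   47   45   45    7    1    3    1
213    0   -4    1   73   31   48   39   44   41   45   40   37  114  112   45   41   41   44   47   44   41   42   -1    6    5    7
214    0    0    3   62   34   47   43   47   42   42   45   36  109  111   41   42   42   52   43   45   36   43    1    2   -6    0
215    5    3    0   68   36   35   35   27   35   36   37   32  116  120   47   43   48   40   49   42   47   43 1616    0    0   -9
```

View pics/f.png

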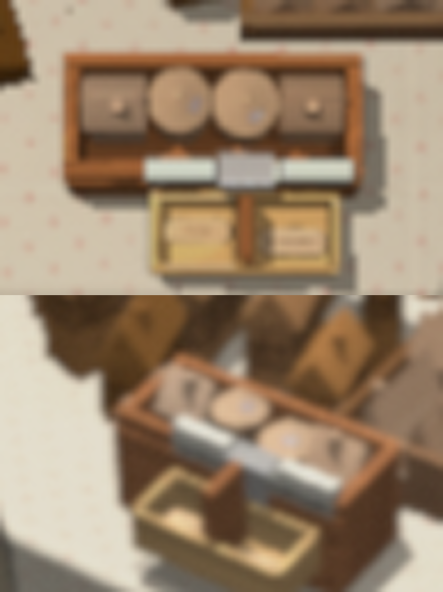

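Both views show the tray hanging level. Its hook is in the notch, at about (247,170) in the top view, with the plate top at about 106 mm against the 112 mm crown. Both fobs lie inside and the robot is clear. Handing in.

```bash
python3 -c "
from h import *
print(hand_in())"
```

```text
the job is handed in; nothing more can be done
None
```

The job is handed in (the hand-in gave no verdict): the tray hangs level with its hook seated about 9 mm down in the rail's notch, both key fobs are still in it, and the gripper is well clear.

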